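Axle pin through a castor fork

TASK

Clear the two pieces of old tyre off the castor fork and put both in the scrap bin. Then take the longest of the three axle pins from the rack and lower it, groove end down, through the upper bush of the fork and on through the lower one, until its clip groove shows below the lower cheek but the foot is still clear of the base plate. Finish while holding the pin still there in the gripper, so that a clip could be fitted, and leave the other two pins and all the other things where they are.

Things in the scene. Friction and masses are not known exactly. Their poses are not given: they have to be found in the camera images.
- fork: fixed steel castor fork on its side. Origin on its upright axle axis at table height, z up; -x runs along the fork to an upright mounting plate (x -98 to -108, 106 wide, top z 136). Two level cheeks, 64 wide, x -98 to +32: lower z 45 to 57, upper z 109 to 121, each with a 17 diameter through bore (bush) at x = y = 0. Base plate x -130 to +45, y +-58, top z 6 (mm).
- upper_bush (a point): centre of the upper bush, level with the top face of the upper cheek (121 above the table) (mm).
- lower_bush (a point): centre of the lower bush, level with the top face of the lower cheek (57 above the table) (mm).
- short_scrap: shorter black rubber piece of an old tyre, loose, slightly bent, 46 long in x, 28 wide in y, 28 high in z; lies on the upper cheek over the bush, roughly along the fork. Origin centre of underside (mm).
- long_scrap: longer black rubber piece of an old tyre, loose, bent, 66 long in x, 30 wide in y over all (24 at its middle, ends curve to -y), 28 high in z; lies along the upper cheek between the bush and the mounting plate. Origin centre of underside (mm).
- bin: open grey plastic scrap bin, fixed, outside 150 (x) x 130 (y), 80 high, walls and floor 4 thick. Origin centre of underside (mm).
- bin_rim (a point): centre of the bin's mouth, 80 above the table (mm).
- rack: wooden pin rack, fixed, 160 (x) x 50 (y) x 50 high, three upright holes of 15.2 diameter and 40 deep at x = -50, 0, +50, a pin standing in each. Origin centre of underside (mm).
- long_pin: longest of three plain round headless steel axle pins: 14 diameter, 150 long, 0.12 to 0.23 kg. Stands in any of the rack's holes, foot 10 and top 160 above the table. Origin centre of its foot, z along it to the top. Foot tapers to 8 diameter over its first 6; clip groove 9 to 12 from the foot (mm).
- pin_foot (a point): centre of the long pin's foot (its lower end) (mm).
- pin_top (a point): centre of the long pin's top end (mm).
- middle_pin: axle pin of the same diameter, 110 long, standing in the rack. Bystander. Origin at its foot (mm).
- short_pin: axle pin of the same diameter, 80 long, standing in the rack. Bystander. Origin at its foot (mm).
- tumbler: bystander: a glass tumbler, 68 wide, 90 high. Origin centre of underside (mm).
- wheel: bystander: a loose castor wheel lying flat, 80 in diameter, 37 high. Origin centre of underside (mm).
- castor: bystander: a complete castor standing on its wheel, 116 high, top plate 90 x 75. Origin centre of underside (mm).
- wrench: bystander: a flat wrench lying down, about 180 long. Origin centre of underside (mm).
- carton: bystander: a plain carton, 80 x 80 x 120 high. Origin centre of underside (mm).

How it is judged:
On the way, in this order (a step that is already met when the one before it is completed fails the run):
1. both tyre pieces lie in the bin, let go (x of short_scrap in the frame of bin between -0.072 and 0.072 m and y of short_scrap in the frame of bin between -0.062 and 0.062 m and z of short_scrap in the frame of bin between 0 and 0.07 m and contact force between the fingers and short_scrap below 0.2 N and x of long_scrap in the frame of bin between -0.072 and 0.072 m and y of long_scrap in the frame of bin between -0.062 and 0.062 m and z of long_scrap in the frame of bin between 0 and 0.07 m and contact force between the fingers and long_scrap below 0.2 N), for 0.2 s.
2. the long pin's foot has passed down through the upper bush (z of pin_foot in the frame of fork below 0.107 m and horizontal distance between pin_foot and upper_bush below 0.012 m), for 0.05 s.
At the end, for the whole second after the job is handed in: Tyre pieces in the bin, below its rim, let go. Long pin through both bushes: foot within 6 mm of their axis, tilt under 0.08 rad, foot 7.5 to 34.5 mm above the table (groove below the lower cheek, clear of the base plate), gripped with over 2 N, still (all of step 1 and height (world z) of pin_foot between 0.0075 and 0.0345 m and horizontal distance between pin_foot and lower_bush below 0.006 m and horizontal distance between pin_top and upper_bush below 0.012 m and angle between the z axis of long_pin and the z axis of fork, either way round below 0.08 rad and contact force between the fingers and long_pin above 2 N and linear speed of long_pin below 0.02 m/s); the arm keeps its last pose, push and grip.
It fails at once if another pin is shifted by more than 30 mm (distance of any of middle_pin, short_pin from where it was at the start of the episode above 0.03 m).
It fails at once if the tumbler or carton is shifted by more than 30 mm (distance of any of tumbler, carton from where it was at the start of the episode above 0.03 m).
It fails at once if the loose wheel or the castor is shifted by more than 30 mm (distance of any of wheel, castor from where it was at the start of the episode above 0.03 m).
It fails at once if the wrench is shifted by more than 30 mm (distance of wrench from where it was at the start of the episode above 0.03 m).
It fails at once if the tumbler is tipped over (angle between tumbler's own z axis and vertical above 0.5 rad).
It also fails if it takes over 72 s, if anything falls off the work surface, if the arm or the gripper's body presses on something with over 40 N, if the wrist force passes 120 N, or if a joint passes its speed limit or range.

ROBOT

A 7-joint arm with a two-finger parallel gripper is mounted at the origin on the work surface. World frame = base frame: x ahead of the robot, y to its left, z up, the work surface at z = 0. Lengths are in m, angles in rad, forces in N, time in s.
With the tool pointing down it reaches from about 0.425 to 0.875 m from the base axis. Payload 4.7 kg.
Tool frame: the origin (TCP) lies on the mounting face of the last link; the fingertips stand 182 mm ahead of it and the grasp point (between the pads) lies 164 mm ahead of it (env.tip_extent is the distance from the TCP to the fingertips, in m); z points along the fingers, y is the direction in which the jaws open and shut (so a half turn about z gives the same grasp; the last joint's range is limited). The gripper opens to 87 mm and grips with 3 to 60 N. Pads are 19 mm wide; open, the fingers measure 117 mm over their backs; the gripper's body (75 mm by 190 mm) begins 51 mm behind the grasp point.
Start: joints at [-1.115, 0.321, -0.07, 1.45, 0.023, 1.371, -0.057], TCP at [0.278, 0.588, 0.405] pointing down, gripper open.
Joint ranges: [-2.86, 2.86], [-0.3, 2.09], [-1.38, 1.24], [0.06, 2.45], [-1.56, 4.7], [0.09, 2.05], [-2.69, 2.69]. Speed limits (rad/s): [2.57, 2.57, 3.14, 3.14, 3.14, 3.14, 3.14].

INTERFACE

Orientations are given as a rotation vector (axis times angle).
In Python, from plant import env gives the robot as it stands.
- The arm moves only by the tool send_rows, never from a script. Its argument "commands" is text: rows parted by semicolons, each of 7 numbers parted by spaces: the turn, a rotation vector about the world's x, y, z in units of 90 degrees (1.0 is 90 degrees), then the shift along the world's x, y, z in units of 10 cm (1.0 is 10 cm), then the gripper's target within -1 to 1 (shut at 1, half-way at 0, fully open at -1). A call has 1 to 8 rows; each row shifts and turns the commanded pose from where the row before left it; what a row does not reach is not made up. A row lasts 1/10 s, in which the tool goes at most 50 mm and 8.59 degrees, less where a joint would pass 70% of its speed; a pose out of reach is approached as far as the arm can. A call with a number of a shift or a turn outside -1 to 1 is refused whole. A call with a gripper value outside its range is refused whole. The fingers move at their own pace and stop on an object; "grip_force" is the grip in N (left out, the last holds). Time passes only in rows, so rows that do not move let the fingers close. It gives the time, the measured TCP pose, the force and the opening at its end, in the units of the state.
- env.sense(): the state, without advancing time (a new reading comes with each control period).
- env.read_camera(name): name is "scene" or "top" or "wrist"; returns the picture (420x560x3 uint8, red, green, blue); there is no depth.
- env.camera_params(name): a dict with "fx", "fy", "cx", "cy" (pixels), "D" ([k1, k2, p1, p2, k3] as OpenCV has them; the pictures are not rectified), "extrinsics" (4x4, takes a point from world to camera coordinates). Camera axes: x right, y down, z forward; pixel columns grow to the right and rows downward; lengths in m; the calibration is good to about 2 mm. A picture is of the moment at which its call begins: read the wrist's pose just before it. camera_params takes no time and is no camera call; for the wrist camera it gives the pose at the moment of the call.
- env.sign_off(): hands the job in, once; it reports no verdict.
The state is a dict: "time_s": time; "joints": joint angles; "dq": joint speeds; "tau": joint torques, N m; "eef_pos": TCP position; "orientation": TCP orientation; "ft_force": force on the tool from outside, world axes, zero at the start; "ft_torque": the same for the moment, N m; "width": opening from 0.0 (shut) to 1.0 (fully open).
Only numpy, scipy, OpenCV 4.12 (cv2) and the standard library are available. Lean on these libraries where they do the work, as an engineer would, in place of code of your own. Each camera call takes 0.05 s, during which the arm holds its last target.

## Working session

There is one attempt and no reset: what is moved stays moved. The work goes in short steps, Python scripts to look and compute and a tool call to move; the robot and the scene stay as the last step left them, time stands still between calls to the robot, and variables do not carry over. Pictures are saved under pics/ and viewed, and the job is handed in when it is done.

Besides the shell and the picture viewer there is one more tool, called after "Request:" by a JSON object that holds its "api" and its "payload", one argument or row to a line. send_rows: Moves the arm, as the interface text tells. Shifts and turns lie within -1 to 1; 1 stands for 10 cm of shift or 90 degrees of turn. Its arguments: {"type":"object","properties":{"commands":{"type":"string"},"grip_force":{"type":"number"}},"required":["commands"]}

```bash
ls; mkdir -p pics
python3 - <<'E'
from plant import env
import cv2
s=env.sense()
print({k:s[k] for k in ("time_s","eef_pos","orientation","ft_force","width")})
for n in ("scene","top","wrist"):
    p=env.camera_params(n); im=env.read_camera(n); cv2.imwrite(f"pics/{n}0.png",im[:,:,::-1]); print(n,p)
E
```

```text
pics
{'time_s': 0.0, 'eef_pos': array([0.27787061, 0.5873978 , 0.4036647 ]), 'orientation': array([-6.88204905e-01, -3.06499139e+00,  2.91448659e-03]), 'ft_force': array([-0.27918979, -0.6621242 ,  0.72946015]), 'width': 0.9994961229391455}
scene {'fx': 407.7372829811904, 'fy': 407.7372829811904, 'cx': 284.02654368297226, 'cy': 210.98304608640387, 'D': array([-0.0336732,  0.       ,  0.       ,  0.       ,  0.       ]), 'extrinsics': array([[-5.66585562e-01,  8.24002651e-01,  6.56751682e-04,
         2.98517654e-01],
       [ 6.88108647e-01,  4.73582789e-01, -5.49750700e-01,
        -3.23748303e-01],
       [-4.53307060e-01, -3.11028893e-01, -8.35328520e-01,
         1.34117716e+00],
       [ 0.00000000e+00,  0.00000000e+00,  0.00000000e+00,
         1.00000000e+00]])}
top {'fx': 381.95855463671114, 'fy': 381.95855463671114, 'cx': 285.4748954158355, 'cy': 212.79577318054777, 'D': array([-0.0708799,  0.       ,  0.       ,  0.       ,  0.       ]), 'extrinsics': array([[ 0.01630885, -0.9998241 , -0.00926239, -0.00511217],
       [-0.98701172, -0.01461778, -0.15998182,  0.59603356],
       [ 0.15981828,  0.0117512 , -0.9870765 ,  0.89134389],
       [ 0.        ,  0.        ,  0.        ,  1.        ]])}
wrist {'fx': 302.0011093081604, 'fy': 302.0011093081604, 'cx': 279.2467417661412, 'cy': 210.2013381863096, 'D': array([0.01054243, 0.        , 0.        , 0.        , 0.        ]), 'extrinsics': array([[ 0.42702645,  0.90423739, -0.0017741 , -0.64970248],
       [ 0.86310507, -0.4070151 ,  0.29897882, -0.03662476],
       [ 0.26962575, -0.1292031 , -0.9542581 ,  0.39015836],
       [ 0.        ,  0.        ,  0.        ,  1.        ]])}
```

View pics/scene0.png

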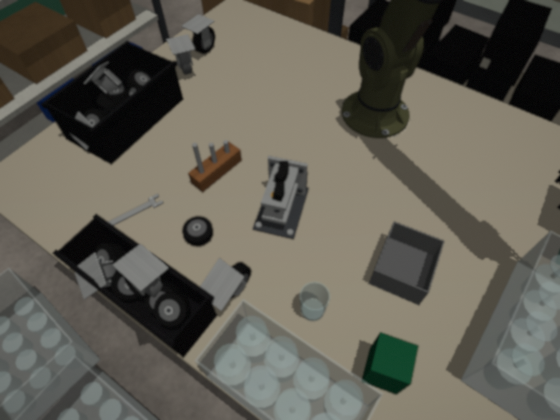

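View pics/top0.png

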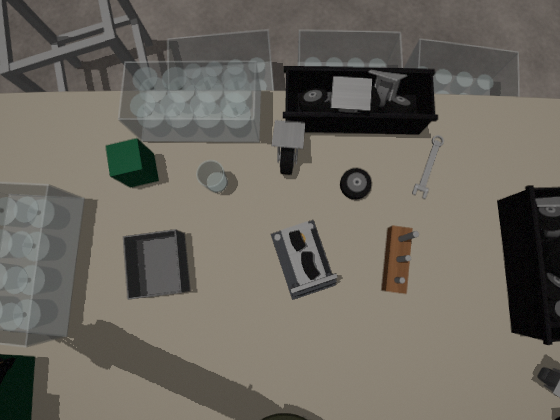

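View pics/wrist0.png

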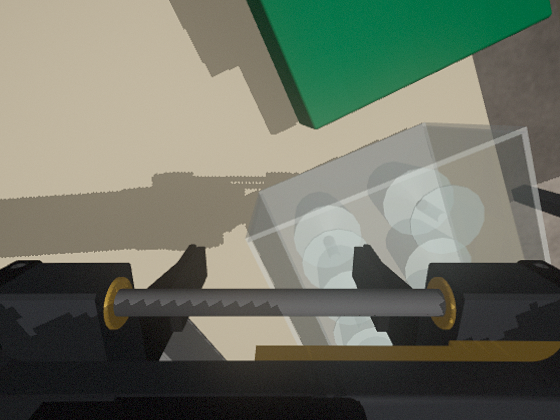

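The top view shows the fork at about (305,258), scraps near (297,240) and (310,264), bin at (157,264), rack at (398,260), and tallest pin probably at (408,237). I'll enlarge these areas next.

```bash
cat > h.py <<'E'
import numpy as np, cv2
from plant import env
def K(p): return np.array([[p["fx"],0,p["cx"]],[0,p["fy"],p["cy"]],[0,0,1.]])
def ray(p,uv):
    E=p["extrinsics"];R=E[:3,:3];t=E[:3,3]
    n=cv2.undistortPoints(np.array([[uv]],float),K(p),p["D"])[0,0]
    d=R.T@np.array([n[0],n[1],1.]); return -R.T@t,d
def onz(p,uv,z):
    o,d=ray(p,uv); return o+d*(z-o[2])/d[2]
def proj(p,X):
    E=p["extrinsics"]; X=np.atleast_2d(np.array(X,float))
    return cv2.projectPoints(X,cv2.Rodrigues(E[:3,:3])[0],E[:3,3],K(p),p["D"])[0][:,0]
def tri(p1,u1,p2,u2):
    o1,d1=ray(p1,u1);o2,d2=ray(p2,u2)
    s=np.linalg.lstsq(np.stack([d1,-d2],1),o2-o1,rcond=None)[0]
    a=o1+d1*s[0];b=o2+d2*s[1]; return (a+b)/2,np.linalg.norm(a-b)
def crop(src,dst,x0,y0,x1,y1,f):
    im=cv2.imread(src)[y0:y1,x0:x1]; cv2.imwrite(dst,cv2.resize(im,None,fx=f,fy=f,interpolation=cv2.INTER_CUBIC))
E
python3 - <<'E'
from h import *
crop("pics/top0.png","pics/t_fork.png",255,205,355,305,6)
crop("pics/top0.png","pics/t_rack.png",370,215,430,305,6)
crop("pics/top0.png","pics/t_bin.png",110,220,210,310,6)
crop("pics/scene0.png","pics/s_fr.png",180,135,320,245,5)
E
```

```text
(no output)
```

View pics/t_fork.png

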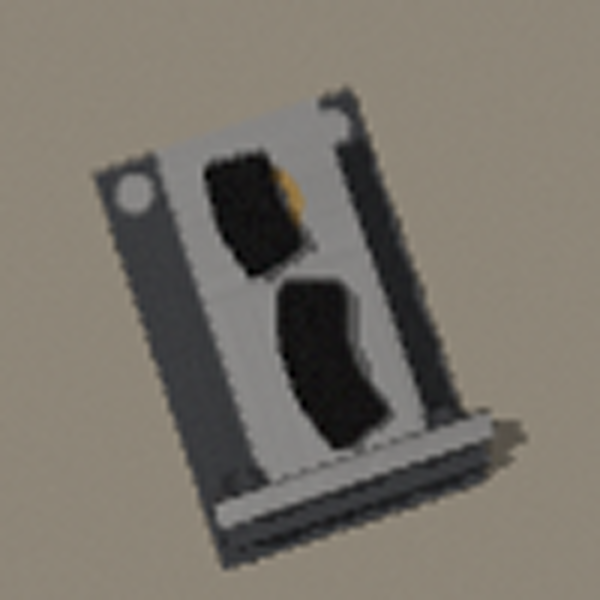

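View pics/t_rack.png

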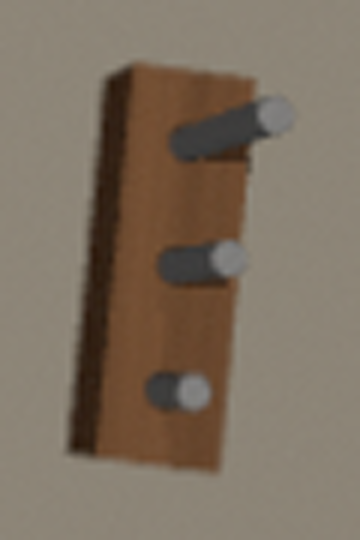

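View pics/t_bin.png

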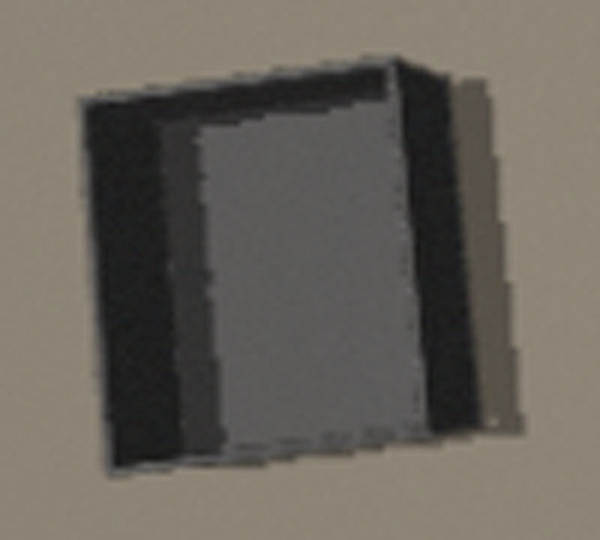

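View pics/s_fr.png

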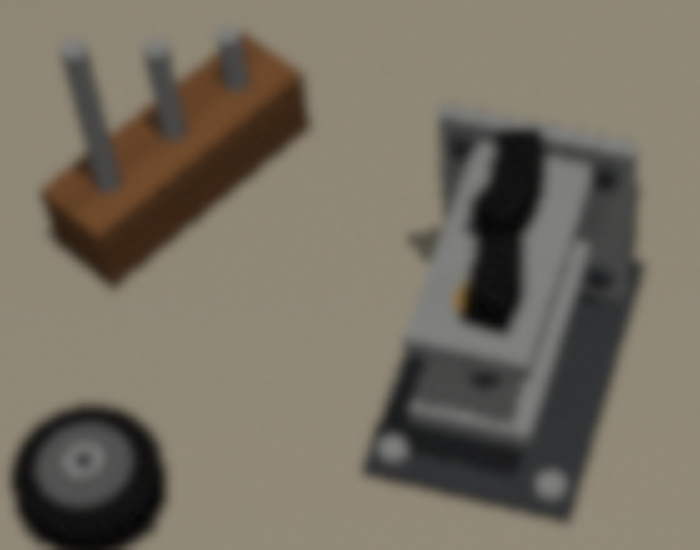

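Run:
```python
from h import *
pt=env.camera_params("top"); ps=env.camera_params("scene")
def c(x0,y0,f,u): return ((u[0]+.5)/f-.5+x0,(u[1]+.5)/f-.5+y0)
F=lambda u:c(255,205,6,u);R=lambda u:c(370,215,6,u);B=lambda u:c(110,220,6,u);S=lambda u:c(180,135,5,u)
print("fork corners z121")
fl=onz(pt,F((157,152)),.121);fr=onz(pt,F((325,99)),.121);bl=onz(pt,F((264,472)),.121);br=onz(pt,F((424,425)),.121)
for q in (fl,fr,bl,br): print(q.round(4))
d=((fl-bl)/np.linalg.norm(fl-bl)+(fr-br)/np.linalg.norm(fr-br)); d/=np.linalg.norm(d)
print("w",np.linalg.norm(fl-fr),"yaw",np.degrees(np.arctan2(d[1],d[0])),"bush",((fl+fr)/2-.032*d).round(4))
print("bush yellow right edge",onz(pt,F((303,200)),.121).round(4))
pl=onz(pt,F((218,510)),.136);pr=onz(pt,F((490,417)),.136);v=pl-pr;print("plate",pl.round(4),pr.round(4),np.linalg.norm(v),np.degrees(np.arctan2(v[1],v[0]))-90)
e=np.array([-v[1],v[0],0]);e/=np.linalg.norm(e)
print("bush from plate",((pl+pr)/2-e*.098).round(4),((pl+pr)/2+e*.098).round(4))
for n,a,b,z in (("long",(276,115),(74,48),.16),("mid",(229,258),(157,49),.12),("short",(193,392),(230,36),.09)):
  print(n,onz(pt,R(a),z).round(4),onz(ps,S(b),z).round(4),tri(pt,R(a),ps,S(b)))
print("bin");q=[onz(pt,B(u),.08) for u in ((82,98),(395,60),(430,436),(110,472))]
for a in q: print(a.round(4))
print(sum(q)/4)
im=cv2.imread("pics/top0.png");g=im.max(2)
m=np.zeros_like(g);m[225:285,285:325]=(g[225:285,285:325]<32)*255
n,l,st,ce=cv2.connectedComponentsWithStats(m)
for i in range(1,n):
  if st[i,4]>80:
    cn=cv2.findContours((l==i).astype('uint8'),0,2)[0][0]
    w=np.array([onz(pt,u[0],.149)[:2] for u in cn])*1000
    r=cv2.minAreaRect(w.astype('float32')); print(st[i],ce[i],onz(pt,ce[i],.149).round(4),r)
```

```text
fork corners z121
[0.545  0.0133 0.121 ]
[ 0.566  -0.0495  0.121 ]
[ 0.4273 -0.0282  0.121 ]
[ 0.4453 -0.0869  0.121 ]
w 0.06624609174754512 yaw 18.298416532282737 bush [ 0.5252 -0.0282  0.121 ]
bush yellow right edge [ 0.5278 -0.0416  0.121 ]
plate [ 0.4139 -0.0114  0.136 ] [ 0.4485 -0.1094  0.136 ] 0.10397805463905954 19.46553267391792
bush from plate [ 0.5236 -0.0277  0.136 ] [ 0.3388 -0.0931  0.136 ]
long [ 0.5363 -0.2782  0.16  ] [ 0.5366 -0.2742  0.16  ] (array([ 0.5357318 , -0.27750578,  0.15781109]), np.float64(0.0031406977147469045))
mid [ 0.4869 -0.2719  0.12  ] [ 0.4879 -0.2671  0.12  ] (array([ 0.48619643, -0.27149712,  0.11630717]), np.float64(0.003494969672885149))
short [ 0.4371 -0.2659  0.09  ] [ 0.4384 -0.261   0.09  ] (array([ 0.43618082, -0.26555542,  0.08580811]), np.float64(0.0033945423920223117))
bin
[0.5291 0.3909 0.08  ]
[0.5465 0.2648 0.08  ]
[0.4004 0.2427 0.08  ]
[0.3832 0.3686 0.08  ]
[0.46480754 0.31675686 0.08      ]
[289 231  16  20 194] [296.5       240.2371134] [ 0.5198 -0.0219  0.149 ] ((519.5663452148438, -21.88214111328125), (41.02667999267578, 24.01312828063965), 23.172508239746094)
[302 252  17  28 284] [308.71830986 265.05633803] [ 0.4668 -0.0488  0.149 ] ((467.3737487792969, -48.78300476074219), (59.84126281738281, 26.72144889831543), 20.710277557373047)
```

Request:
{"api": "send_rows", "payload": {
  "commands": "0 0 0.034 0.15 -0.38 0 -1;0 0 0.034 0.15 -0.38 0 -1;0 0 0.034 0.15 -0.38 0 -1;0 0 0.034 0.15 -0.38 0 -1;0 0 0.034 0.15 -0.38 0 -1;0 0 0.034 0.15 -0.38 0 -1;0 0 0.034 0.15 -0.38 0 -1;0 0 0.034 0.15 -0.38 0 -1",
  "grip_force": 20
}}

```text
time_s: 0.95
eef_pos: [0.3982, 0.2818, 0.4046]
orientation: [-0.019, -3.142, -0.0]
ft_force: [0.7, -0.3, 0.5]
width: 1.0
```

Request:
{"api": "send_rows", "payload": {
  "commands": "0 0 0.034 0.15 -0.38 0 -1;0 0 0.034 0.15 -0.38 0 -1;0 0 0.034 0.15 -0.38 0 -1;0 0 0.034 0.15 -0.38 0 -1;0 0 0.034 0.15 -0.38 0 -1;0 0 0.034 0.15 -0.38 0 -1;0 0 0.034 0.15 -0.38 0 -1;0 0 0.034 0.15 -0.38 0 -1"
}}

```text
time_s: 1.75
eef_pos: [0.5181, -0.022, 0.4047]
orientation: [-0.647, 3.074, 0.001]
ft_force: [-0.3, 0.3, 0.1]
width: 1.003
```

```bash
cat >> h.py <<'E'
def st():
    s=env.sense();R=cv2.Rodrigues(np.array(s["orientation"]))[0]
    print("t",s["time_s"],"tcp",s["eef_pos"].round(4),"grasp",(s["eef_pos"]+.164*R[:,2]).round(4),"z",R[:,2].round(4),"yyaw",np.degrees(np.arctan2(R[1,1],R[0,1])).round(2),"F",np.round(s["ft_force"],1),"w",round(s["width"],4),"q",np.round(s["joints"],2))
    return s
def snap(n,name):
    p=env.camera_params(n);im=env.read_camera(n)[:,:,::-1].copy();cv2.imwrite("pics/%s.png"%name,im);return p,im
E
python3 - <<'E'
from h import *
st();p,im=snap("wrist","w1")
print(proj(p,[[.5245,-.028,.121],[.5198,-.0219,.149],[.467,-.0488,.149]]))
E
```

```text
t 1.75 tcp [ 0.5181 -0.022   0.4047] grasp [ 0.5181 -0.022   0.2407] z [ 1.e-04  4.e-04 -1.e+00] yyaw 113.78 F [-0.3  0.3  0.1] w 1.0027 q [-0.47  0.03  0.47  1.79 -0.02  1.32  1.99]
[[270.21640634 213.46574509]
 [278.31661713 221.87426717]
 [273.93571031 148.8066116 ]]
```

View pics/w1.png

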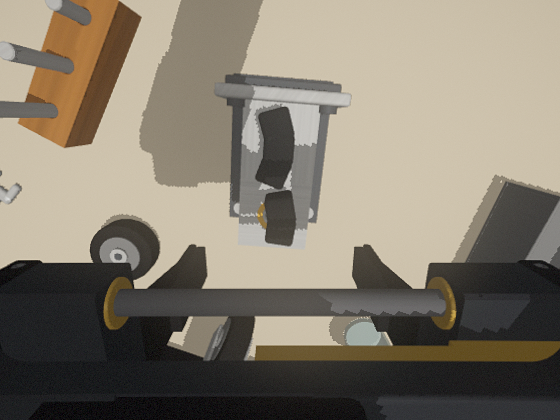

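The wrist picture shows the short scrap at (279,219), the long one at (275,148), both within about 3 px of prediction, and the bush's yellow rim at about (262,215).

Request:
{"api": "send_rows", "payload": {
  "commands": "0 0 0 0.01 0 -0.3 -1;0 0 0 0 0 -0.3 -1;0 0 0 0 0 -0.25 -1;0 0 0 0 0 -0.12 -1;0 0 0 0 0 0 -1;0 0 0 0 0 0 1;0 0 0 0 0 0 1;0 0 0 0 0 0 1"
}}

```text
time_s: 2.6
eef_pos: [0.5194, -0.0204, 0.3091]
orientation: [-0.643, 3.073, 0.0]
ft_force: [-0.3, -1.4, -0.4]
width: 0.81
```

Request:
{"api": "send_rows", "payload": {
  "commands": "0 0 0 0 0 0 1;0 0 0 0 0 0 1;0 0 0 0 0 0 1;0 0 0 0 0 0 1"
}}

```text
time_s: 3.0
eef_pos: [0.5189, -0.0204, 0.3079]
orientation: [-0.644, 3.075, 0.0]
ft_force: [-0.1, 0.6, 0.2]
width: 0.444
```

Run:
```python
from h import *
st();p,im=snap("wrist","w2")
```

```text
t 3.0 tcp [ 0.5189 -0.0204  0.3079] grasp [ 0.519  -0.0204  0.1439] z [ 2.e-04  1.e-04 -1.e+00] yyaw 113.65 F [-0.1  0.6  0.2] w 0.444 q [-0.45  0.12  0.47  1.91 -0.06  1.13  2.03]
```

View pics/w2.png

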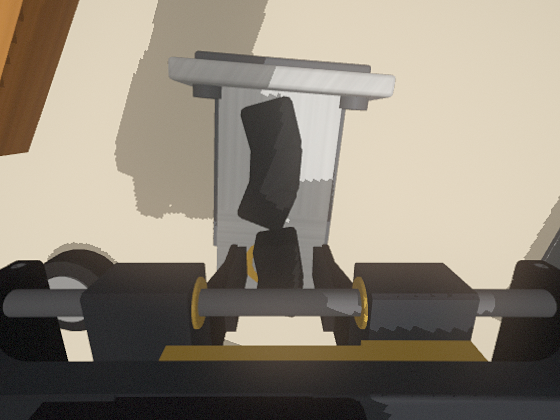

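Fingers straddle the short scrap at about (275,265) and are still closing.

Request:
{"api": "send_rows", "payload": {
  "commands": "0 0 0 0 0 0 1;0 0 0 0 0 0 1;0 0 0 0 0 0 1;0 0 0 0 0 0 1"
}}

```text
time_s: 3.45
eef_pos: [0.5189, -0.0204, 0.3078]
orientation: [-0.644, 3.075, 0.0]
ft_force: [0.0, -0.5, 0.4]
width: 0.293
```

Request:
{"api": "send_rows", "payload": {
  "commands": "0 0 0 0 0 0.2 1;0 0 0 0 0 0.3 1;0 0 0 0 0 0.3 1;0 0 0 -0.1 0.36 0 1;0 0 0 -0.1 0.36 0 1;0 0 0 -0.1 0.36 0 1;0 0 0 -0.1 0.36 0 1;0 0 0 -0.1 0.36 0 1"
}}

```text
time_s: 4.25
eef_pos: [0.4682, 0.1609, 0.3878]
orientation: [-0.644, 3.075, 0.0]
ft_force: [-0.3, 0.2, -0.6]
width: 0.29
```

Request:
{"api": "send_rows", "payload": {
  "commands": "0 0 0 -0.1 0.36 0 1;0 0 0 -0.1 0.36 0 1;0 0 0 -0.1 0.36 0 1;0 0 0 -0.1 0.36 0 1;0 0 0 -0.02 0.08 0 1;0 0 0 0 0 0 1"
}}

```text
time_s: 4.85
eef_pos: [0.4261, 0.3132, 0.3873]
orientation: [0.649, -3.073, 0.001]
ft_force: [0.7, 0.2, -0.4]
width: 0.291
```

Run:
```python
from h import *
st();p,im=snap("wrist","w3");snap("top","t3")
```

```text
t 4.85 tcp [0.4261 0.3132 0.3873] grasp [0.426  0.3131 0.2233] z [-6.e-04 -5.e-04 -1.e+00] yyaw 113.86 F [ 0.7  0.2 -0.4] w 0.291 q [-0.82  0.07  0.14  1.78 -0.01  1.29  1.31]
```

View pics/w3.png

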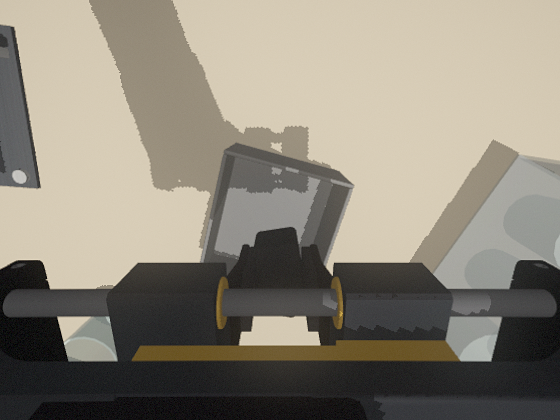

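View pics/t3.png

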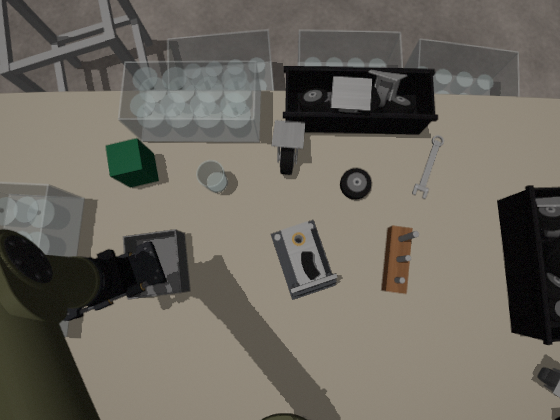

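The scrap is held at about (278,245) over the bin. The top view now shows the open bush at (298,239). Lowering.

Request:
{"api": "send_rows", "payload": {
  "commands": "0 0 0 0.05 0.02 -0.4 1;0 0 0 0 0 -0.4 1;0 0 0 0 0 -0.4 1;0 0 0 0 0 -0.3 1;0 0 0 0 0 0 1;0 0 0 0 0 0 0;0 0 0 0 0 0 0;0 0 0 0 0 0 0"
}}

```text
time_s: 5.75
eef_pos: [0.433, 0.3139, 0.2401]
orientation: [-0.642, 3.071, 0.003]
ft_force: [-0.0, -0.2, -0.3]
width: 0.461
```

Request:
{"api": "send_rows", "payload": {
  "commands": "0 0 0 0 0 0 0;0 0 0 0 0 0 0;0 0 0 0 0 0.3 0;0 0 0 0 0 0.45 0;0 0 0 0 0 0.45 0;0 0 0 0 0 0.4 -1;0 0 0 0 0 0 -1"
}}

```text
time_s: 6.45
eef_pos: [0.4332, 0.3144, 0.4048]
orientation: [-0.642, 3.065, 0.009]
ft_force: [0.2, 0.4, -0.1]
width: 0.607
```

Run:
```python
from h import *
st();p,im=snap("wrist","w4");pt,im=snap("top","t4")
crop("pics/t4.png","pics/t4c.png",265,210,345,300,6)
pt=env.camera_params("top")
```

```text
t 6.45 tcp [0.4332 0.3144 0.4048] grasp [0.4347 0.3157 0.2408] z [ 0.0091  0.0081 -0.9999] yyaw 113.65 F [ 0.2  0.4 -0.1] w 0.6068 q [-0.81  0.07  0.14  1.75 -0.01  1.31  1.32]
```

View pics/w4.png

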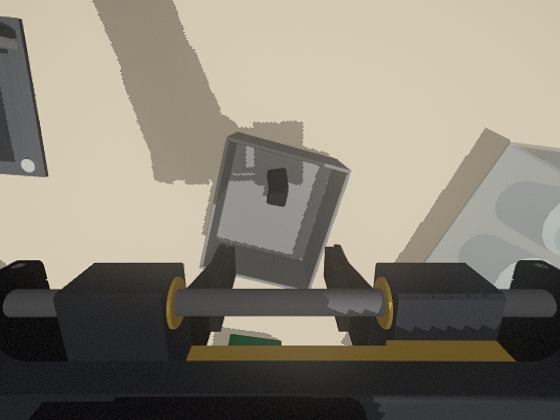

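View pics/t4c.png

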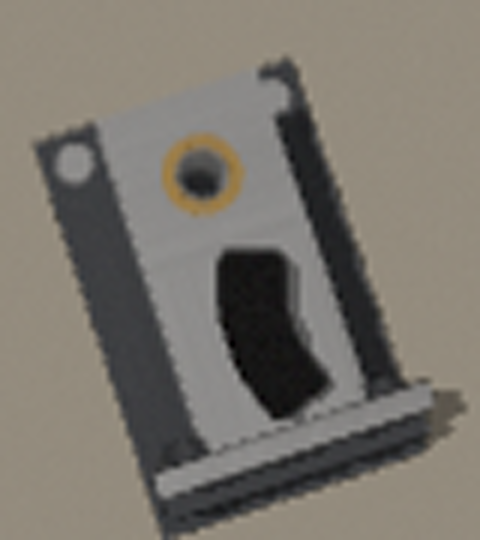

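The short scrap lies in the bin at (277,187), and the bush ring shows clearly in the top view crop at (203,174). Next: the long scrap.

Request:
{"api": "send_rows", "payload": {
  "commands": "0 0 -0.035 0.03 -0.36 0 -1;0 0 0 0.03 -0.36 0 -1;0 0 0 0.03 -0.36 0 -1;0 0 0 0.03 -0.36 0 -1;0 0 0 0.03 -0.36 0 -1;0 0 0 0.03 -0.36 0 -1;0 0 0 0.03 -0.36 0 -1;0 0 0 0.03 -0.36 0 -1"
}}

```text
time_s: 7.35
eef_pos: [0.4552, 0.0242, 0.396]
orientation: [0.559, -3.088, 0.0]
ft_force: [0.3, -0.1, 0.4]
width: 1.0
```

Request:
{"api": "send_rows", "payload": {
  "commands": "0 0 0 0.03 -0.36 0 -1;0 0 0 0.05 -0.36 0 -1;0 0 0 0 0 0 -1;0 0 0 0 0 0 -1"
}}

```text
time_s: 7.75
eef_pos: [0.4635, -0.0469, 0.3964]
orientation: [0.555, -3.089, -0.001]
ft_force: [1.3, 0.4, -0.8]
width: 1.0
```

Run:
```python
from h import *
st();p,im=snap("wrist","w5");print(proj(p,[[.466,-.045,.149],[.525,-.028,.121]]))
```

```text
t 7.75 tcp [ 0.4635 -0.0469  0.3964] grasp [ 0.463  -0.0468  0.2324] z [-2.7e-03  2.0e-04 -1.0e+00] yyaw 110.38 F [ 1.3  0.4 -0.8] w 0.9998 q [-0.49 -0.1   0.51  1.91  0.05  1.31  1.93]
[[279.79653337 227.92824064]
 [274.77710458 278.20345029]]
```

View pics/w5.png

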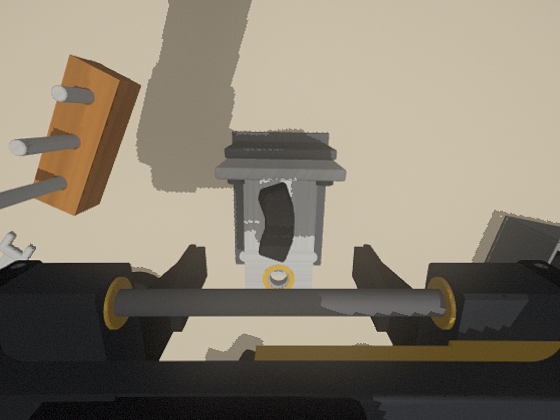

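Long scrap middle at (278,222), the bush at (278,277); both within a few px of prediction.

Request:
{"api": "send_rows", "payload": {
  "commands": "0 0 0 0.03 0.02 -0.3 -1;0 0 0 0 0 -0.3 -1;0 0 0 0 0 -0.2 -1;0 0 0 0 0 -0.09 -1;0 0 0 0 0 0 1;0 0 0 0 0 0 1;0 0 0 0 0 0 1;0 0 0 0 0 0 1"
}}

```text
time_s: 8.6
eef_pos: [0.4674, -0.0444, 0.3098]
orientation: [-0.559, 3.089, 0.0]
ft_force: [-0.1, 0.6, -0.2]
width: 0.718
```

Request:
{"api": "send_rows", "payload": {
  "commands": "0 0 0 0 0 0 1;0 0 0 0 0 0 1;0 0 0 0 0 0 1;0 0 0 0 0 0 1;0 0 0 0 0 0 1;0 0 0 0 0 0 1"
}}

```text
time_s: 9.2
eef_pos: [0.4669, -0.0444, 0.3088]
orientation: [-0.559, 3.091, 0.0]
ft_force: [0.4, 0.4, 0.2]
width: 0.281
```

Request:
{"api": "send_rows", "payload": {
  "commands": "0 0 0 0 0 0 1;0 0 0 0 0 0.2 1;0 0 0 0 0 0.3 1;0 0 0 0 0 0.3 1;0 0 0 0.03 0.36 0 1;0 0 0 0.03 0.36 0 1;0 0 0 0.03 0.36 0 1;0 0 0 0.03 0.36 0 1"
}}

```text
time_s: 10.0
eef_pos: [0.4788, 0.1009, 0.3888]
orientation: [-0.559, 3.091, 0.001]
ft_force: [0.4, 1.0, -0.7]
width: 0.279
```

Request:
{"api": "send_rows", "payload": {
  "commands": "0 0 0 0.03 0.36 0 1;0 0 0 0.03 0.36 0 1;0 0 0 0.03 0.36 0 1;0 0 0 0.03 0.36 0 1;0 0 0 0.03 0.36 0 1;0 0 0 0.03 0.36 0 1;0 0 0 0.01 0.1 0 1;0 0 0 0 0 0 1"
}}

```text
time_s: 10.8
eef_pos: [0.4973, 0.3275, 0.3879]
orientation: [0.564, -3.089, 0.001]
ft_force: [-0.3, 0.1, -0.9]
width: 0.283
```

Run:
```python
from h import *
st();p,im=snap("wrist","w6")
```

```text
t 10.8 tcp [0.4973 0.3275 0.3879] grasp [0.4971 0.3274 0.2239] z [-1.1e-03 -6.0e-04 -1.0e+00] yyaw 110.69 F [-0.3  0.1 -0.9] w 0.2825 q [-0.81  0.21  0.21  1.62 -0.05  1.31  1.34]
```

View pics/w6.png

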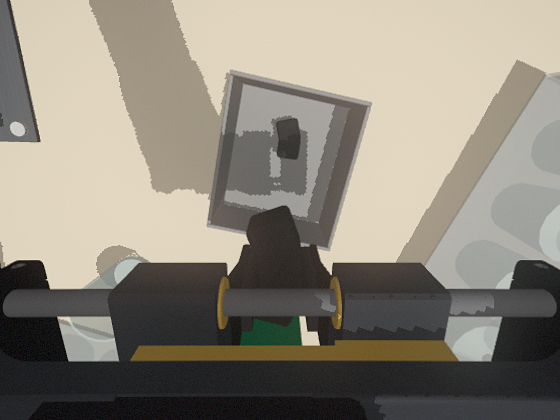

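The long scrap is held at (275,235) over the bin, with the short one lying at (288,138). Lowering.

Request:
{"api": "send_rows", "payload": {
  "commands": "0 0 -0.08 -0.04 -0.04 -0.4 1;0 0 -0.04 0 0 -0.4 1;0 0 0 0 0 -0.4 1;0 0 0 0 0 -0.25 1;0 0 0 0 0 0 1;0 0 0 0 0 0 0;0 0 0 0 0 0 0;0 0 0 0 0 0 0"
}}

```text
time_s: 11.65
eef_pos: [0.4948, 0.3217, 0.2461]
orientation: [-0.265, 3.127, 0.003]
ft_force: [0.3, 0.0, 0.4]
width: 0.455
```

Request:
{"api": "send_rows", "payload": {
  "commands": "0 0 0 0 0 0 0;0 0 0 0 0 0 0;0 0 0 0 0 0.3 0;0 0 0 0 0 0.45 0;0 0 0 0 0 0.45 0;0 0 0 0 0 0.45 -1;0 0 0 -0.4 0 0.2 -1;0 0 0 -0.4 0 0 -1"
}}

```text
time_s: 12.45
eef_pos: [0.4144, 0.3216, 0.4331]
orientation: [-0.261, 3.125, 0.007]
ft_force: [-0.6, 1.2, -1.1]
width: 0.693
```

Run:
```python
from h import *
st();p,im=snap("wrist","w7")
```

```text
t 12.45 tcp [0.4144 0.3216 0.4331] grasp [0.4153 0.3224 0.2691] z [ 0.0057  0.0051 -1.    ] yyaw 99.57 F [-0.6  1.2 -1.1] w 0.6932 q [-0.9   0.03  0.19  1.73 -0.01  1.37  1.03]
```

View pics/w7.png

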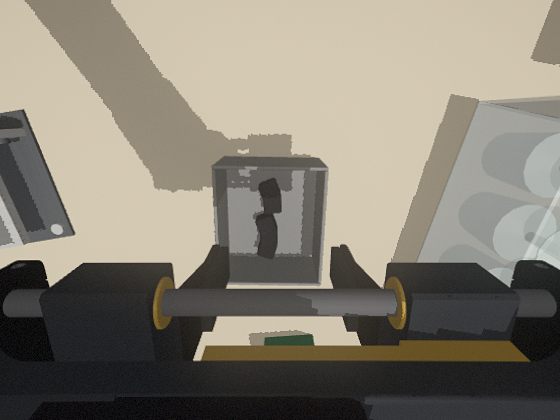

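Both scraps lie in the bin, at (270,195) and (266,235). Moving to the rack.

Request:
{"api": "send_rows", "payload": {
  "commands": "0 0 -0.012 0.08 -0.4 0 -1;0 0 -0.012 0.08 -0.4 0 -1;0 0 -0.012 0.08 -0.4 0 -1;0 0 -0.012 0.08 -0.4 0 -1;0 0 -0.012 0.08 -0.4 0 -1;0 0 -0.012 0.08 -0.4 0 -1;0 0 -0.012 0.08 -0.4 0 -1;0 0 -0.012 0.08 -0.4 0 -1"
}}

```text
time_s: 13.3
eef_pos: [0.4779, -0.0002, 0.429]
orientation: [-0.028, 3.141, 0.001]
ft_force: [-0.0, 0.6, 0.3]
width: 0.993
```

Request:
{"api": "send_rows", "payload": {
  "commands": "0 0 -0.012 0.08 -0.4 0 -1;0 0 -0.012 0.08 -0.4 0 -1;0 0 -0.012 0.08 -0.4 0 -1;0 0 -0.012 0.08 -0.4 0 -1;0 0 -0.012 0.08 -0.4 0 -1;0 0 -0.012 0.08 -0.4 0 -1;0 0 -0.012 0.1 -0.4 0 -1;0 0 0 0 0 0 -1"
}}

```text
time_s: 14.1
eef_pos: [0.5349, -0.2841, 0.4283]
orientation: [-0.191, -3.134, 0.009]
ft_force: [0.2, -1.1, 0.7]
width: 1.001
```

Run:
```python
from h import *
st();p,im=snap("wrist","w8");print(proj(p,[[.536,-.278,.16],[.487,-.272,.12],[.437,-.266,.09]]))
snap("scene","s8");snap("top","t8")
crop("pics/s8.png","pics/s8c.png",230,140,330,240,6)
```

```text
t 14.1 tcp [ 0.5349 -0.2841  0.4283] grasp [ 0.5346 -0.285   0.2643] z [-0.002  -0.0054 -1.    ] yyaw 83.02 F [ 0.2 -1.1  0.7] w 1.0014 q [-0.23  0.27  0.82  1.56 -0.19  1.4   2.05]
[[287.66994205 216.22734178]
 [287.25251125 152.82723102]
 [286.97584698  97.39021786]]
```

View pics/w8.png

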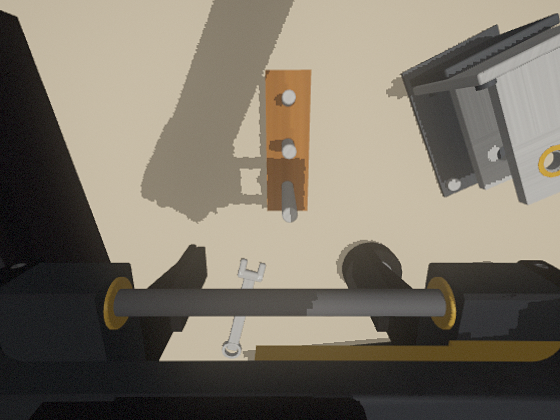

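View pics/s8c.png

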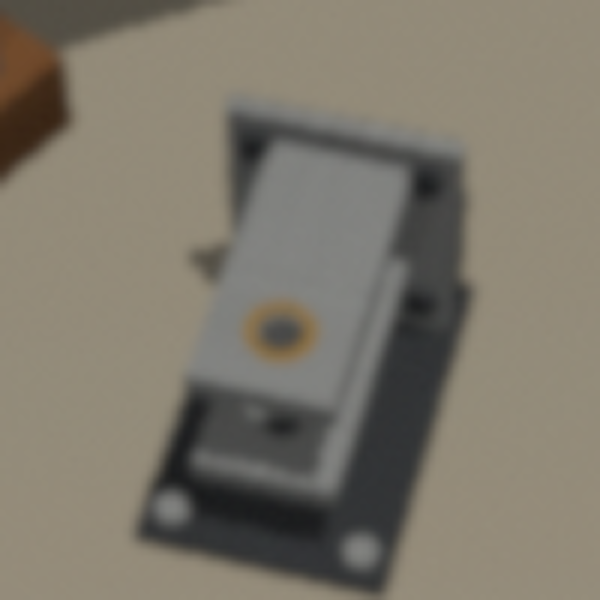

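The wrist view shows the pin tops at (290,214), (289,151) and (289,97), each about 2 px right of prediction; the bush ring is at about (555,161).

```bash
cat >> h.py <<'E'
def ring(im,roi):
    x0,y0,x1,y1=roi; h=cv2.cvtColor(im[y0:y1,x0:x1],cv2.COLOR_BGR2HSV)
    m=cv2.inRange(h,(10,90,60),(30,255,255))
    n,l,s,c=cv2.connectedComponentsWithStats(m);i=1+s[1:,4].argmax()
    cn=max(cv2.findContours((l==i).astype('uint8'),0,2)[0],key=cv2.contourArea)
    hull=cv2.convexHull(cn); e=cv2.fitEllipse(cn)
    return (e[0][0]+x0,e[0][1]+y0),e[1],s[i]
E
python3 - <<'E'
from h import *
pt=env.camera_params("top");ps=env.camera_params("scene");pw=env.camera_params("wrist")
u=ring(cv2.imread("pics/t4.png"),(280,220,320,260));v=ring(cv2.imread("pics/s8.png"),(255,180,300,210));
print(u,v);print(onz(pt,u[0],.121),onz(ps,v[0],.121),tri(pt,u[0],ps,v[0]))
w=ring(cv2.imread("pics/w8.png"),(530,130,560,190));print("wrist8 (cut)",w)
print("wrist pins",[onz(pw,q,z).round(4) for q,z in (((290,214),.16),((289.5,151),.12),((289,97.5),.09))])
print("wrist bush",onz(pw,(554,161),.121))
E
```

```text
((298.2499294281006, 238.61287307739258), (12.163799285888672, 12.555584907531738), array([12, 13, 14, 13, 67], dtype=int32)) ((276.14892387390137, 194.80946350097656), (8.20638656616211, 9.888535499572754), array([16, 12, 11,  8, 34], dtype=int32))
[ 0.52603318 -0.02628889  0.121     ] [ 0.525823   -0.02448515  0.121     ] (array([ 0.52568966, -0.02560168,  0.12009118]), np.float64(0.001651384903840676))
wrist8 (cut) ((553.3229122161865, 161.0047206878662), (24.247188568115234, 33.32386016845703), array([  8,  14,  22,  33, 274], dtype=int32))
wrist pins [array([ 0.5357, -0.2681,  0.16  ]), array([ 0.487 , -0.2622,  0.12  ]), array([ 0.4387, -0.2567,  0.09  ])]
wrist bush [ 0.52435868 -0.01727087  0.121     ]
```

Request:
{"api": "send_rows", "payload": {
  "commands": "0 0 0 0 0 0 -1;0 0 0 0 0 0 -1;0 0 0 0 0 0 -1"
}}

```text
time_s: 14.55
eef_pos: [0.5361, -0.2774, 0.4291]
orientation: [0.175, 3.136, 0.001]
ft_force: [0.2, -0.2, -0.2]
width: 1.0
```

Run:
```python
from h import *
st();p,im=snap("wrist","w9");st()
g=cv2.cvtColor(im,6)
crop("pics/w9.png","pics/w9c.png",250,70,330,240,3.5)
```

```text
t 14.55 tcp [ 0.5361 -0.2774  0.4291] grasp [ 0.5362 -0.2772  0.2651] z [ 8.e-04  8.e-04 -1.e+00] yyaw 83.6 F [ 0.2 -0.2 -0.2] w 1.0003 q [-0.24  0.26  0.82  1.56 -0.2   1.4   2.05]
t 14.6 tcp [ 0.5361 -0.2776  0.4291] grasp [ 0.5362 -0.2775  0.2651] z [ 8.e-04  7.e-04 -1.e+00] yyaw 83.59 F [-0.3 -1.   1.1] w 0.9999 q [-0.24  0.26  0.82  1.56 -0.2   1.4   2.05]
```

View pics/w9c.png

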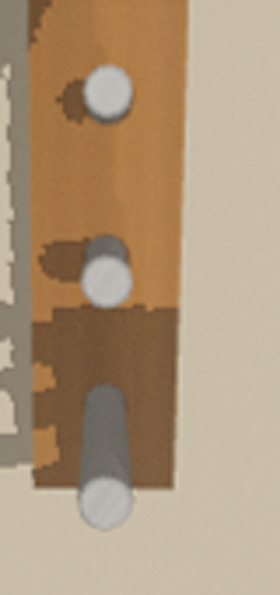

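```bash
python3 - <<'E'
from h import *
pw=env.camera_params("wrist")
c=lambda u:((u[0]+.5)/3.5-.5+250,(u[1]+.5)/3.5-.5+70)
for u,z in (((106,502),.16),((107,281),.12),((108,91),.09)): print(c(u),onz(pw,c(u),z).round(4))
im=cv2.imread("pics/w9.png");w=ring(im,(520,120,560,200));print(w,onz(pw,w[0],.121))
st()
E
ls pics
```

```text
(279.92857142857144, 213.07142857142858) [ 0.5345 -0.2762  0.16  ]
(280.2142857142857, 149.92857142857144) [ 0.4855 -0.2704  0.12  ]
(280.5, 95.64285714285714) [ 0.4366 -0.2645  0.09  ]
((543.241605758667, 161.83880615234375), (27.556543350219727, 36.077667236328125), array([  7,  26,  33,  32, 437], dtype=int32)) [ 0.5243098  -0.02607498  0.121     ]
t 14.6 tcp [ 0.5361 -0.2776  0.4291] grasp [ 0.5362 -0.2775  0.2651] z [ 8.e-04  7.e-04 -1.e+00] yyaw 83.59 F [-0.3 -1.   1.1] w 0.9999 q [-0.24  0.26  0.82  1.56 -0.2   1.4   2.05]
s8.png
s8c.png
s_fr.png
scene0.png
t3.png
t4.png
t4c.png
t8.png
t_bin.png
t_fork.png
t_rack.png
top0.png
w1.png
w2.png
w3.png
w4.png
w5.png
w6.png
w7.png
w8.png
w9.png
w9c.png
wrist0.png
```

The wrist fix puts the pin at (0.5345,-0.2762), against (0.536,-0.278) from the top camera. The bush comes out at (0.524,-0.026). Going down to grasp.

Request:
{"api": "send_rows", "payload": {
  "commands": "0 0 0 -0.01 0.005 -0.3 -1;0 0 0 0 0 -0.3 -1;0 0 0 0 0 -0.3 -1;0 0 0 0 0 -0.23 -1;0 0 0 0 0 -0.1 -1;0 0 0 0 0 0 1;0 0 0 0 0 0 1;0 0 0 0 0 0 1",
  "grip_force": 30
}}

```text
time_s: 15.4
eef_pos: [0.5354, -0.2783, 0.3074]
orientation: [0.178, 3.134, -0.001]
ft_force: [0.5, -0.5, 0.7]
width: 0.811
```

Request:
{"api": "send_rows", "payload": {
  "commands": "0 0 0 0 0 0 1;0 0 0 0 0 0 1;0 0 0 0 0 0 1;0 0 0 0 0 0 1;0 0 0 0 0 0 1;0 0 0 0 0 0 1;0 0 0 0 0 0 1;0 0 0 0 0 0 1"
}}

```text
time_s: 16.2
eef_pos: [0.535, -0.2778, 0.3058]
orientation: [0.178, 3.137, 0.001]
ft_force: [-0.2, 0.8, 1.0]
width: 0.151
```

Run:
```python
from h import *
st();p,im=snap("wrist","w10")
```

```text
t 16.2 tcp [ 0.535  -0.2778  0.3058] grasp [ 0.535  -0.2777  0.1418] z [ 0.e+00  4.e-04 -1.e+00] yyaw 83.5 F [-0.2  0.8  1. ] w 0.1514 q [-0.21  0.36  0.78  1.72 -0.27  1.18  2.11]
```

View pics/w10.png

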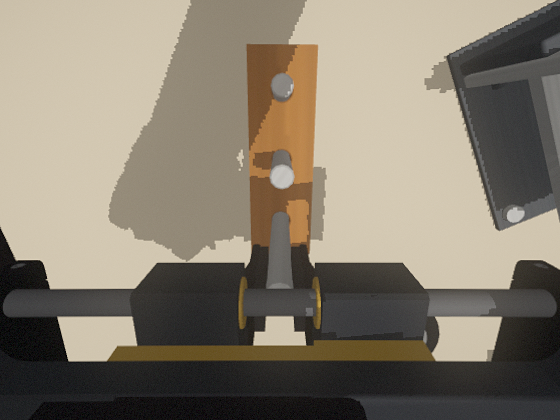

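The long pin is held between the pads, at (280,270). Lifting straight up.

Request:
{"api": "send_rows", "payload": {
  "commands": "0 0 0 0 0 0 1;0 0 0 0 0 0.1 1;0 0 0 0 0 0.15 1;0 0 0 0 0 0.2 1;0 0 0 0 0 0.25 1;0 0 0 0 0 0.3 1;0 0 0 0 0 0.3 1;0 0 0 0 0 0.2 1"
}}

```text
time_s: 17.05
eef_pos: [0.5346, -0.2786, 0.4596]
orientation: [0.179, 3.133, -0.002]
ft_force: [0.4, -0.2, -1.3]
width: 0.153
```

Request:
{"api": "send_rows", "payload": {
  "commands": "0 0 0 0 0 0 1;0 0 0 0 0 0 1;0 0 0 0 0 0 1"
}}

```text
time_s: 17.35
eef_pos: [0.5346, -0.2776, 0.4545]
orientation: [-0.178, -3.135, -0.001]
ft_force: [-0.2, -0.3, -0.7]
width: 0.147
```

Run:
```python
from h import *
st();p,im=snap("wrist","w11");snap("scene","s11");crop("pics/s11.png","pics/s11c.png",150,60,330,240,4)
s=env.sense();print(proj(p,[[*(s["eef_pos"][:2]),.16]]))
```

```text
t 17.35 tcp [ 0.5346 -0.2776  0.4545] grasp [ 0.5343 -0.2775  0.2905] z [-0.0019  0.001  -1.    ] yyaw 83.5 F [-0.2 -0.3 -0.7] w 0.1471 q [-0.24  0.25  0.82  1.52 -0.18  1.45  2.04]
[[278.61687594 207.35852605]]
```

View pics/w11.png

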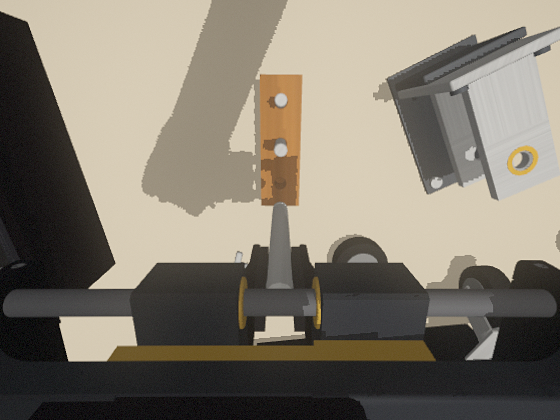

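View pics/s11c.png

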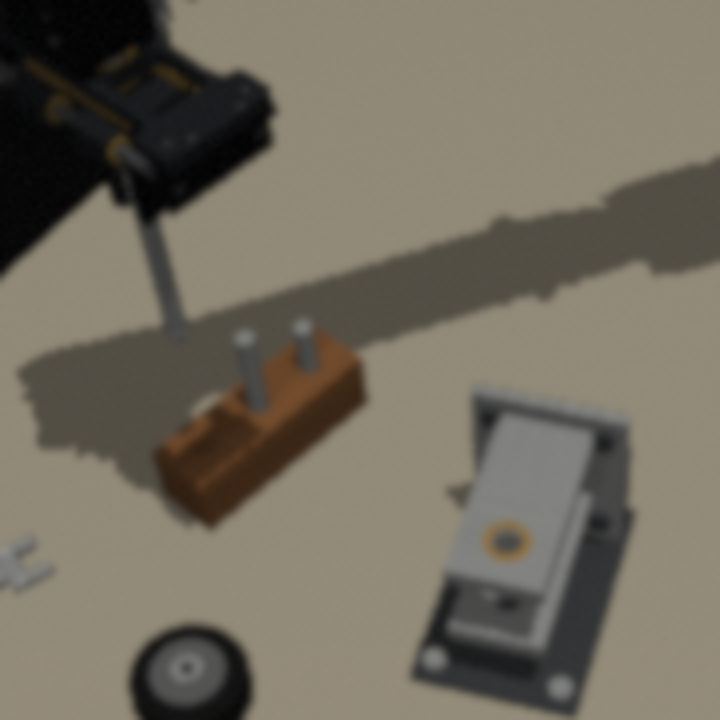

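The pin is clear of the rack with its foot at (280,207) in the wrist view, as predicted, so it hangs straight; the bush ring is at (522,160).

Run:
```python
from h import *
s=st();p=env.camera_params("wrist");w=ring(cv2.imread("pics/w11.png"),(490,130,560,190));b=onz(p,w[0],.121)
print(w,b); f=onz(p,(280,208),.159);print("foot",f,"d",b-f, b-s["eef_pos"])
```

```text
t 17.45 tcp [ 0.5347 -0.2776  0.4544] grasp [ 0.5344 -0.2775  0.2904] z [-2.3e-03  9.0e-04 -1.0e+00] yyaw 83.5 F [ 0.2 -0.6 -1.4] w 0.1479 q [-0.24  0.25  0.82  1.52 -0.18  1.45  2.04]
((522.2171058654785, 160.0530605316162), (25.406269073486328, 32.72718811035156), array([ 17,  16,  31,  29, 364], dtype=int32)) [ 0.52425918 -0.02590806  0.121     ]
foot [ 0.5357517  -0.27641341  0.159     ] d [-0.01149252  0.25050535 -0.038     ] [-0.01046749  0.25170875 -0.33338483]
```

Request:
{"api": "send_rows", "payload": {
  "commands": "0 0 0 -0.015 0.2 0 1;0 0 0 -0.015 0.35 0 1;0 0 0 -0.015 0.4 0 1;0 0 0 -0.015 0.4 0 1;0 0 0 -0.015 0.4 0 1;0 0 0 -0.015 0.4 0 1;0 0 0 -0.01 0.25 0 1;0 0 0 0 0.11 0 1"
}}

```text
time_s: 18.25
eef_pos: [0.5247, -0.0236, 0.4549]
orientation: [-0.17, -3.135, -0.001]
ft_force: [0.0, -0.2, -1.5]
width: 0.151
```

Request:
{"api": "send_rows", "payload": {
  "commands": "0 0 0 0 0 0 1;0 0 0 0 0 0 1;0 0 0 0 0 0 1;0 0 0 0 0 0 1"
}}

```text
time_s: 18.65
eef_pos: [0.5249, -0.0287, 0.4558]
orientation: [0.183, 3.136, -0.001]
ft_force: [0.9, -0.4, -0.8]
width: 0.15
```

Run:
```python
from h import *
s=st();p,im=snap("wrist","w12")
print(proj(p,[[*(s["eef_pos"][:2]),.159]]))
snap("scene","s12");snap("top","t12")
a=cv2.imread("pics/w12.png")[150:270,220:340];b=cv2.imread("pics/s12.png")[100:220,210:330];c=cv2.imread("pics/t12.png")[180:300,250:370]
cv2.imwrite("pics/m12.png",cv2.resize(np.vstack([np.hstack([a,b])]),None,fx=3.3,fy=3.3,interpolation=2))
```

```text
t 18.65 tcp [ 0.5249 -0.0287  0.4558] grasp [ 0.525  -0.0288  0.2918] z [ 1.e-04 -3.e-04 -1.e+00] yyaw 83.33 F [ 0.9 -0.4 -0.8] w 0.1496 q [-0.62  0.02  0.64  1.7  -0.01  1.42  1.48]
[[278.88891104 205.96120598]]
```

View pics/m12.png

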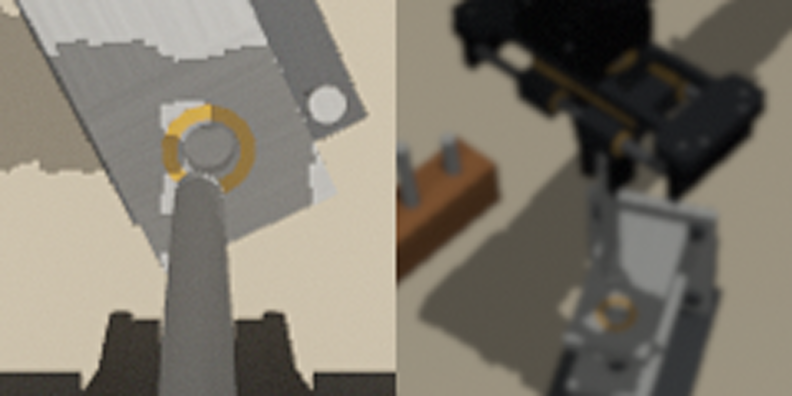

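View pics/w12.png

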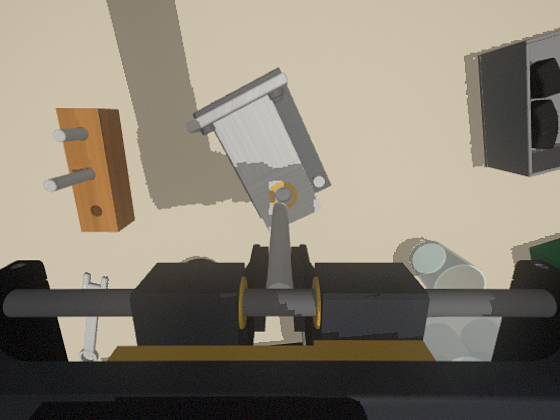

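The foot is at about (280,207), and the ring centre at about (283,195) in the wrist view.

Run:
```python
from h import *
s=st();p=env.camera_params("wrist")
for u in ((282.9,194.6),): print(onz(p,u,.121))
im=cv2.imread("pics/w12.png");print(ring(im,(262,175,305,206)))
print("predicted rim if at tcp", proj(p,[[s["eef_pos"][0],s["eef_pos"][1],.121]]))
```

```text
t 18.8 tcp [ 0.5249 -0.0278  0.4558] grasp [ 0.5249 -0.0278  0.2918] z [ 1.e-04  0.e+00 -1.e+00] yyaw 83.41 F [-0.3 -0.2 -1.3] w 0.1462 q [-0.62  0.02  0.64  1.7  -0.01  1.42  1.48]
[ 0.52409554 -0.02328826  0.121     ]
((282.64394760131836, 194.6655158996582), (23.510087966918945, 25.85735321044922), array([  7,   6,  28,  25, 257], dtype=int32))
predicted rim if at tcp [[278.84316053 195.8153035 ]]
```

Request:
{"api": "send_rows", "payload": {
  "commands": "0 0 0 0 0.015 -0.1 1;0 0 0 0 0 -0.1 1;0 0 0 0 0 -0.08 1;0 0 0 0 0 0 1;0 0 0 0 0 0 1;0 0 0 0 0 0 1;0 0 0 0 0 0 1;0 0 0 0 0 0 1"
}}

```text
time_s: 19.6
eef_pos: [0.525, -0.0254, 0.4281]
orientation: [0.178, 3.136, 0.0]
ft_force: [0.6, 0.2, -1.4]
width: 0.149
```

Run:
```python
from h import *
s=st();p,im=snap("wrist","w13")
print(proj(p,[[*(s["eef_pos"][:2]),s["eef_pos"][2]-.296],[*(s["eef_pos"][:2]),.121]]))
crop("pics/w13.png","pics/w13c.png",240,150,320,230,7.4)
snap("scene","s13");crop("pics/s13.png","pics/s13c.png",230,130,310,210,7)
snap("top","t13")
```

```text
t 19.6 tcp [ 0.525  -0.0254  0.4281] grasp [ 0.5251 -0.0254  0.2641] z [ 7.e-04  2.e-04 -1.e+00] yyaw 83.5 F [ 0.6  0.2 -1.4] w 0.149 q [-0.62  0.04  0.64  1.74 -0.02  1.37  1.48]
[[278.70391601 206.01188275]
 [278.72251852 202.77368921]]
```

View pics/w13c.png

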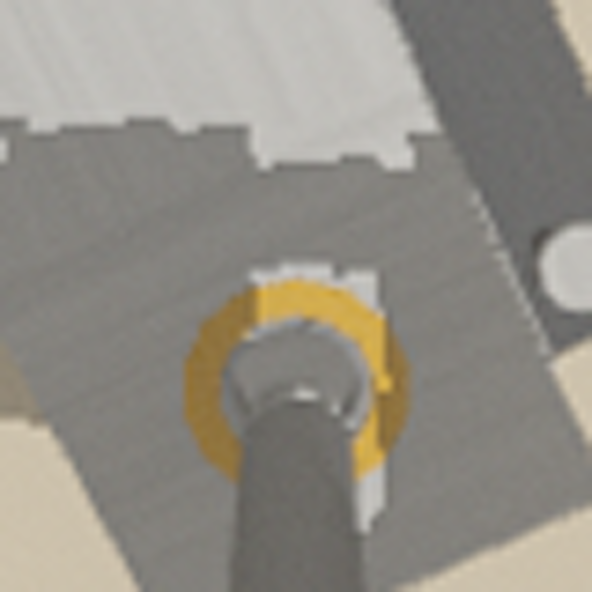

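View pics/s13c.png

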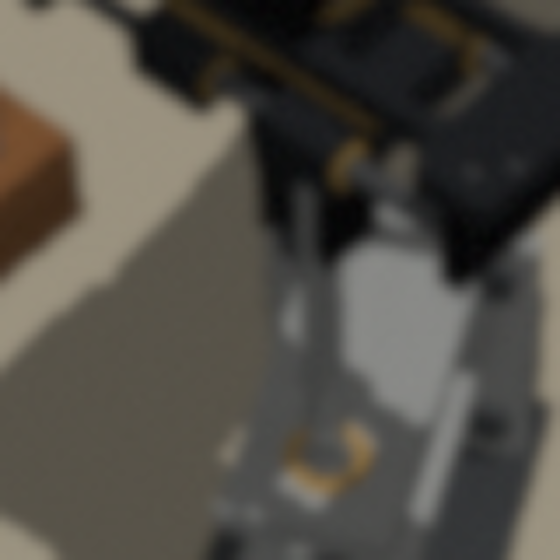

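Ring centre is at about (279.7,202) and the foot at about (280,207); allowing for height, the offset is about 1 mm. Correcting slightly and going in slowly while watching force.

Request:
{"api": "send_rows", "payload": {
  "commands": "0 0 0 -0.008 -0.007 0 1;0 0 0 0 0 -0.05 1;0 0 0 0 0 -0.05 1;0 0 0 0 0 -0.05 1;0 0 0 0 0 -0.05 1;0 0 0 0 0 0 1;0 0 0 0 0 0 1"
}}

```text
time_s: 20.45
eef_pos: [0.5241, -0.0261, 0.4076]
orientation: [-0.178, -3.136, 0.0]
ft_force: [0.2, 0.0, -1.8]
width: 0.154
```

Run:
```python
from h import *
s=st();p,im=snap("wrist","w14");st()
crop("pics/w14.png","pics/w14c.png",240,150,320,230,7.4)
```

```text
t 20.45 tcp [ 0.5241 -0.0261  0.4076] grasp [ 0.5241 -0.0261  0.2436] z [-3.e-04 -1.e-04 -1.e+00] yyaw 83.5 F [ 0.2  0.  -1.8] w 0.1537 q [-0.61  0.05  0.64  1.78 -0.03  1.33  1.49]
t 20.5 tcp [ 0.5242 -0.0261  0.4078] grasp [ 0.5242 -0.0261  0.2438] z [ 2.e-04  0.e+00 -1.e+00] yyaw 83.5 F [ 1.4  0.7 -1.4] w 0.1455 q [-0.61  0.05  0.64  1.78 -0.03  1.33  1.49]
```

View pics/w14c.png

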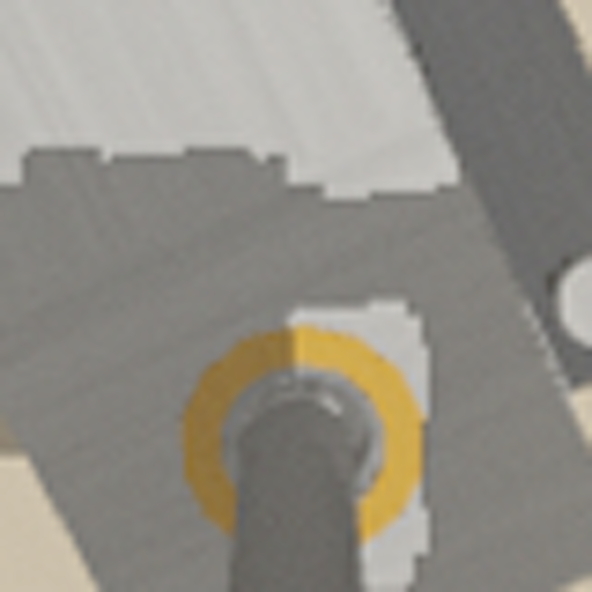

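The foot is inside the bush ring with no contact force, and the gap is nearly even (shaft at columns 238-358 against bore 222-383). Continuing.

Request:
{"api": "send_rows", "payload": {
  "commands": "0 0 0 -0.005 0.004 -0.06 1;0 0 0 0 0 -0.06 1;0 0 0 0 0 -0.06 1;0 0 0 0 0 -0.06 1;0 0 0 0 0 -0.06 1;0 0 0 0 0 0 1"
}}

```text
time_s: 21.1
eef_pos: [0.5233, -0.0256, 0.3767]
orientation: [-0.178, -3.135, 0.0]
ft_force: [-0.5, 0.1, -1.4]
width: 0.15
```

Run:
```python
from h import *
s=st();p,im=snap("wrist","w15");st();print(s["ft_torque"])
snap("scene","s15")
a=cv2.imread("pics/w15.png")[150:250,230:330];b=cv2.imread("pics/s15.png")[130:230,230:330]
cv2.imwrite("pics/m15.png",cv2.resize(np.hstack([a,b]),None,fx=4,fy=4,interpolation=2))
```

```text
t 21.1 tcp [ 0.5233 -0.0256  0.3767] grasp [ 0.523  -0.0256  0.2127] z [-1.7e-03 -2.0e-04 -1.0e+00] yyaw 83.5 F [-0.5  0.1 -1.4] w 0.1502 q [-0.61  0.07  0.64  1.82 -0.04  1.27  1.5 ]
t 21.15 tcp [ 0.5235 -0.0257  0.3772] grasp [ 0.5234 -0.0257  0.2132] z [-9.e-04 -2.e-04 -1.e+00] yyaw 83.5 F [-0.8  0.5 -0.5] w 0.1482 q [-0.61  0.07  0.64  1.82 -0.04  1.27  1.5 ]
[0.04875487 0.02659974 0.02549641]
```

View pics/m15.png

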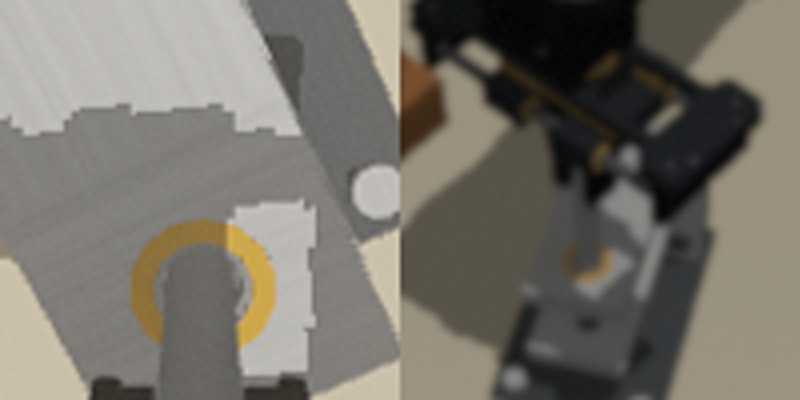

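The foot is between the cheeks at about 81 mm and force is still nil. The shaft sits slightly to the upper side of the bore, so I'll nudge +x by half a millimetre and go on.

Request:
{"api": "send_rows", "payload": {
  "commands": "0 0 0 0.005 0.002 -0.04 1;0 0 0 0 0 -0.05 1;0 0 0 0 0 -0.05 1;0 0 0 0 0 -0.05 1;0 0 0 0 0 -0.05 1;0 0 0 0 0 -0.05 1;0 0 0 0 0 0 1"
}}

```text
time_s: 21.9
eef_pos: [0.5238, -0.0255, 0.3479]
orientation: [-0.178, -3.135, 0.0]
ft_force: [-0.8, -0.1, -1.2]
width: 0.149
```

Run:
```python
from h import *
s=st();p,im=snap("wrist","w16");st();print(s["ft_torque"])
snap("scene","s16")
a=cv2.imread("pics/w16.png")[170:270,230:330];b=cv2.imread("pics/s16.png")[130:230,230:330]
cv2.imwrite("pics/m16.png",cv2.resize(np.hstack([a,b]),None,fx=4,fy=4,interpolation=2))
```

```text
t 21.9 tcp [ 0.5238 -0.0255  0.3479] grasp [ 0.5236 -0.0255  0.1839] z [-1.5e-03 -2.0e-04 -1.0e+00] yyaw 83.49 F [-0.8 -0.1 -1.2] w 0.1488 q [-0.6   0.09  0.64  1.86 -0.06  1.21  1.51]
t 21.95 tcp [ 0.524  -0.0255  0.3483] grasp [ 0.5239 -0.0255  0.1843] z [-8.e-04 -2.e-04 -1.e+00] yyaw 83.5 F [ 0.2 -0.6 -2. ] w 0.1499 q [-0.6   0.09  0.64  1.86 -0.06  1.21  1.51]
[-0.00897835  0.02286964  0.00314038]
```

View pics/m16.png

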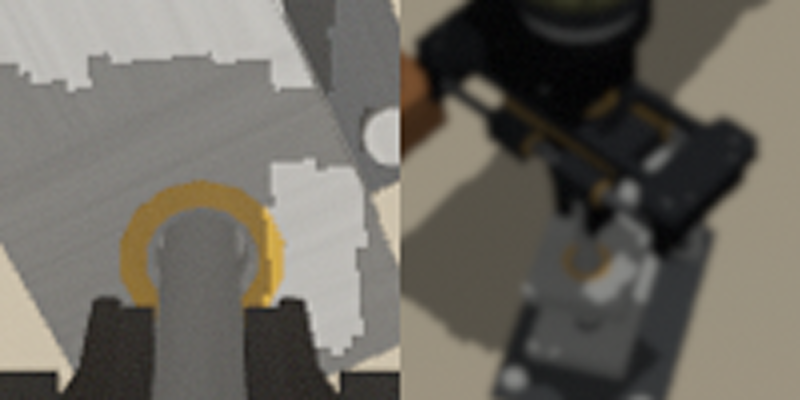

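Foot at about 52 mm, with no contact force, so it has entered the lower bush. The shaft (columns 160-245) is centred in the bore. On to final depth.

Request:
{"api": "send_rows", "payload": {
  "commands": "0 0 0 0 0 -0.05 1;0 0 0 0 0 -0.05 1;0 0 0 0 0 -0.05 1;0 0 0 0 0 -0.05 1;0 0 0 0 0 -0.05 1;0 0 0 0 0 -0.06 1;0 0 0 0 0 0 1;0 0 0 0 0 0 1"
}}

```text
time_s: 22.8
eef_pos: [0.5241, -0.0255, 0.3176]
orientation: [-0.178, -3.136, 0.0]
ft_force: [1.4, 0.1, -1.4]
width: 0.149
```

Request:
{"api": "send_rows", "payload": {
  "commands": "0 0 0 0 0 0 1;0 0 0 0 0 0 1;0 0 0 0 0 0 1"
}}

```text
time_s: 23.1
eef_pos: [0.5242, -0.0255, 0.318]
orientation: [0.178, 3.136, 0.0]
ft_force: [0.7, 0.3, -1.1]
width: 0.151
```

Run:
```python
from h import *
s=st();p,im=snap("wrist","w17");st();print(s["ft_torque"])
snap("scene","s17");snap("top","t17")
a=cv2.imread("pics/w17.png")[190:290,230:330];b=cv2.imread("pics/s17.png")[150:250,230:330];c=cv2.imread("pics/t17.png")[215:315,110:210]
cv2.imwrite("pics/m17.png",cv2.resize(np.hstack([a,b]),None,fx=4,fy=4,interpolation=2))
cv2.imwrite("pics/m17b.png",cv2.resize(c,None,fx=4,fy=4,interpolation=2))
```

```text
t 23.1 tcp [ 0.5242 -0.0255  0.318 ] grasp [ 0.5243 -0.0255  0.154 ] z [ 5.e-04  2.e-04 -1.e+00] yyaw 83.5 F [ 0.7  0.3 -1.1] w 0.1513 q [-0.6   0.13  0.64  1.89 -0.08  1.15  1.53]
t 23.15 tcp [ 0.5242 -0.0255  0.318 ] grasp [ 0.5243 -0.0255  0.154 ] z [ 4.e-04  2.e-04 -1.e+00] yyaw 83.5 F [-0.3 -0.3 -1.5] w 0.1496 q [-0.6   0.13  0.64  1.89 -0.08  1.15  1.53]
[0.01004982 0.03113371 0.02599837]
```

View pics/m17.png

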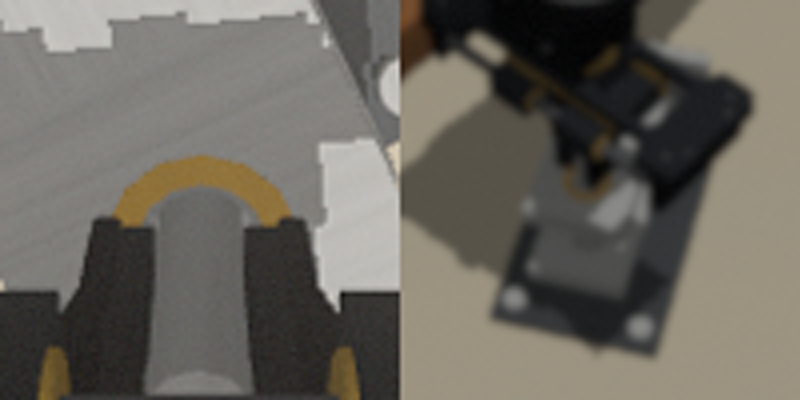

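View pics/m17b.png

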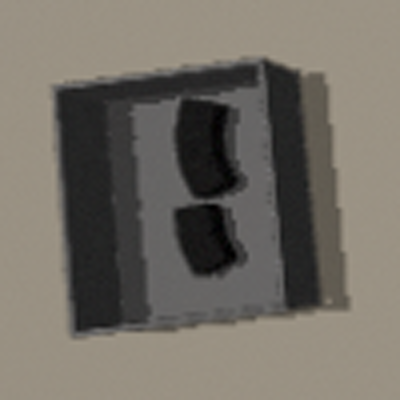

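View pics/t17.png

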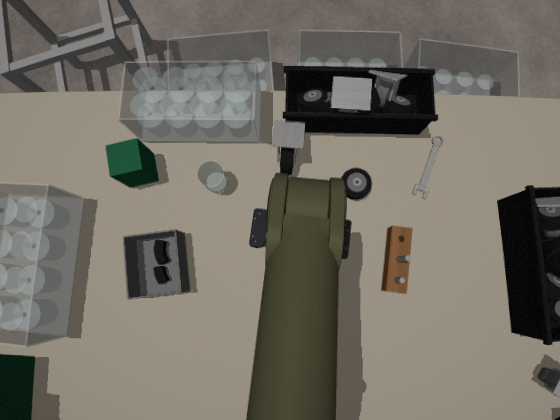

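The wrist picture shows the shaft centred in the bush and the pin's top at about (280,286). The bin holds both scraps; the bystanders look unmoved. One last slip check: I'll compare the pin's top with the picture taken just after the grasp.

Run:
```python
from h import *
a=[cv2.imread(f"pics/{n}.png")[230:300,240:320] for n in ("w10","w11","w17")]
cv2.imwrite("pics/cmp.png",cv2.resize(np.hstack(a),None,fx=3.3,fy=3.3,interpolation=2))
```

```text
(no output)
```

View pics/cmp.png

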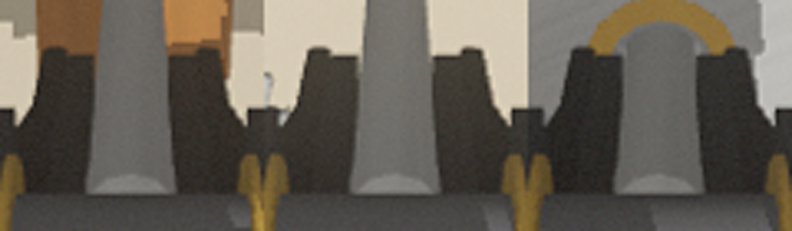

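The pin's top edge sits at the same height in all three pictures (crop row about 175), so it has not slipped: the foot is about 22 mm above the table. Handing in.

Run:
```python
from h import *
st(); print(env.sign_off())
```

```text
t 23.25 tcp [ 0.5242 -0.0255  0.3179] grasp [ 0.5242 -0.0255  0.1539] z [ 2.e-04  2.e-04 -1.e+00] yyaw 83.5 F [ 1.   0.7 -0.2] w 0.15 q [-0.6   0.13  0.64  1.89 -0.08  1.15  1.53]
the job is handed in; nothing more can be done
None
```

I put both tyre pieces in the bin and lowered the long pin through both bushes. The gripper still held it there when I handed the job in at 23.25 s; no verdict was reported.

**Last checks:**
- **Scraps:** the top view shows both pieces lying in the bin, let go.
- **Pin depth:** the foot is about 22 mm above the table, worked out from the tool height. The pin's top sits at the same place between the pads as when I gripped it, so it did not slip.
- **Fit:** the tool tilt is under 0.001 rad. The shaft looked centred in the upper bush, and the force on the tool stayed around 1–2 N, so the pin was not rubbing noticeably.
- **Grip:** set to 30 N, with the gripper holding steady at 0.15 opening.
- **Bystanders:** the other two pins, wheel, castor, tumbler, carton and wrench look unmoved in the top view.

**Not confirmed or in disagreement:**
- I never saw the groove or the foot below the lower cheek. Their position is worked out from the tool pose and the lack of any contact on the way down.
- The cameras disagreed by 2–4 mm in y on the positions of the pin and bush. I settled it by comparing the pin with the bush in the same wrist picture.

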